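Go / no-go check of a tube block's cross bore on the bench gauge

ROBOT

A 6-joint arm with a two-finger parallel gripper is mounted at the origin on the work surface. World frame = base frame: x ahead of the robot, y to its left, z up, the work surface at z = 0. Lengths are in mm, angles in degrees, forces in N, time in s.
With the tool pointing down it reaches from about 300 to 850 mm from the base axis. Payload 4.2 kg.
Tool frame: the origin (TCP) lies at the very end of the fingers, on their centre line; the grasp point (between the pads) lies 19 mm behind it; z points along the fingers, x is the direction in which the jaws open and shut, and the axes are right-handed (so a half turn about z gives the same grasp; the last joint's range is limited). The gripper opens to 91 mm and grips with 3 to 60 N. Pads are 32 mm wide; open, the fingers measure 118 mm over their backs; the gripper's body (76 mm by 178 mm) begins 60 mm behind the grasp point.
Start: joints at [67.208, 18.312, 89.639, -0, 72.044, -1.146], TCP at [212.107, 534.466, 213.976] pointing down, gripper open.
Joint ranges: [-177.97, 177.97], [-48.28, 115.42], [12.27, 149.76], [-77.06, 257.06], [2.81, 150.46], [-146.56, 146.56]. Speed limits (degrees/s): [147.25, 147.25, 180, 180, 180, 180].

INTERFACE

Orientations are given as [roll, pitch, yaw] about the fixed x, y, z axes, in that order (R = Rz(yaw) Ry(pitch) Rx(roll)).
In Python, from workcell import env gives the robot as it stands.
- The arm moves only by the tool servo_tool, never from a script. Its argument "plan" is a list of rows, each a list of 3 entries, a list of its own where there are three numbers: the turn, a rotation vector about the tool's x, y, z in degrees, then the shift along the tool's x, y, z in mm, then the finger opening in mm, from 0 to 91.2. In form: [[[ax, ay, az], [dx, dy, dz], claw], ...]. A call has exactly 10 rows; each row shifts and turns the pose as measured when the row begins, along the tool's axes as they then stand; what a row does not reach is not made up. A row lasts 1/8 s, in which the tool goes at most 62.5 mm and 10.7 degrees, less where a joint would pass 70% of its speed; a pose out of reach is approached as far as the arm can. A call with a gripper value outside its range is refused whole. The fingers move at their own pace and stop on an object; "squeeze" is the grip in N (left out, the last holds). Time passes only in rows, so rows that do not move let the fingers close, or fill a call up. It gives the time, the measured TCP pose, the force and the opening at its end, in the units of the state.
- env.state(): the state, without advancing time (a new reading comes with each control period).
- env.grab_frame(name): name is "scene" or "top" or "wrist"; returns a dict with "pixels" (400x640x3 uint8, red, green, blue), "intrinsics" (3x3 intrinsics, pixels), "eye" and "attitude" of the camera in the world. Camera axes: x right, y up, looking along -z (the intrinsics and any distortion apply to the point x, -y, -z); pixel columns grow to the right and rows downward; lengths in mm; the calibration is good to about 2 mm. The wrist camera is an equidistant fisheye: a pixel r from the principal point sees the ray r / f radians off the axis. A picture is of the moment at which its call begins. There is no depth.
- env.job_done(): hands the job in, once; it reports no verdict.
The state is a dict: "time_s": time; "qpos": joint angles; "qvel": joint speeds; "effort": joint torques, N m; "ee_pos": TCP position; "ee_rot": TCP orientation; "force": force on the tool from outside, world axes, zero at the start; "torque": the same for the moment, N m; "gripper_width": finger opening in mm.
Only numpy, scipy, OpenCV 4.12 (cv2) and the standard library are available. Lean on these libraries where they do the work, as an engineer would, in place of code of your own. Each camera call takes 0.05 s, during which the arm holds its last target.

TASK

Clear the stray jar off the bench gauge's slideway by standing it upright in the steel tray. Then check the tube block's bore without lifting the block: slide it fully home on the go pin, up to the collar, then slide it back against the sprung no-go pin until that pin, refused by the bore, is pushed back about 5 mm (never to the end of its travel). Finish by sliding the block clear of both pins and leave it resting there; do not knock the jar over or disturb the bottle and the tube rack beside the gauge.

Things in the scene. Friction and masses are not known exactly. Their poses are not given: they have to be found in the camera images.
- gauge: Fixed gauge: plate 310 x 137 x 10 mm, any yaw. Origin: centre of its underside; x along the slideway from go end (-x) to no-go end (+x), z up. Slideway floor 10 mm above the bench; rails 12 mm wide, 113 mm apart inside, tops 22 mm above the bench. On the centre line a post 30 mm wide, top 50 mm above the bench, at each end: x -152 to -124 and +131 to +155 mm; both sides of it are open.
- go_stop (a point): Centre of the face of the collar (25 mm diameter) at the root of the go pin, at x = -120 mm in the gauge's frame, 38 mm above the bench. The block is fully home when its end touches this face (block's origin then at x = -80 mm in the gauge's frame).
- go_tip (a point): Tip of the fixed, level go pin, on the gauge's centre line, 38 mm above the bench: 16 mm diameter, 35 mm long from the collar, its last 7 mm tapered to 8 mm; the tip is at x = -85 mm in the gauge's frame.
- nogo_tip (a point): Centre of the flat front face of the no-go pin: 22 mm diameter, a short disc 10 mm long on a 12 mm stem, facing the go pin; at x = +110 mm in the gauge's frame while not pressed, 38 mm above the bench. It moves with the pin. The block touches it when its origin is at x = +70 mm.
- nogo_pin (a joint): How far the no-go pin is pushed back (m) along the gauge's +x: 0 at rest, end of travel at 0.014. A spring holds it out: about 1 N to start it, then 0.5 N per mm.
- block: Loose grey plastic block, 0.7 to 1 kg, in the slideway between the pins: 80 mm along x, 110 along y, 70 high; 24 dark well marks (flat) on top. Origin: centre of its underside, 10 mm above the bench; axes parallel to the gauge's. Through bore 18.5 mm diameter along x on its centre line, 28 mm above its underside. 1.5 mm play to each rail; slides on plain friction.
- jar: Small white capped plastic jar, 32 mm diameter, 62 mm high, 60 g, standing in the slideway between the block and the go pin. Origin: centre of its underside; z along its axis.
- tray: Fixed open steel tray 140 (x) x 120 (y) x 26 mm high, 4 mm walls and floor, on one side of the gauge. Origin: centre of its underside.
- foam_box: Fixed open white foam box 140 x 120 x 95 mm on the other side of the gauge; not used. Origin: centre of its underside.
- bottle: Bystander: loose amber bottle, 56 mm diameter, 150 mm high, standing beside the gauge. Origin: centre of its underside; z along its axis.
- tube_rack: Bystander: loose yellow tube rack, 108 (x) x 56 (y) x 46 mm high, empty, lying along the gauge's other side. Origin: centre of its underside.

How it is judged (in metres and radians):
On the way, in this order (a step that is already met when the one before it is completed fails the run):
1. the jar stands upright in the tray (x of jar in the frame of tray between -0.055 and 0.055 m and y of jar in the frame of tray between -0.045 and 0.045 m and z of jar in the frame of tray below 0.012 m and angle between jar's own z axis and vertical below 0.15 rad), for 0.2 s.
2. the block is fully home on the go pin: its end within 2.5 mm of the collar (x of block in the frame of gauge below -0.0775 m and y of block in the frame of gauge between -0.005 and 0.005 m and angle between the x axis of block and the x axis of gauge, either way round below 0.08 rad), for 0.2 s.
3. the no-go pin, refused by the bore, is pressed back at least 3 mm by the block's end (value of joint nogo_pin above 0.003 m and x of block in the frame of nogo_tip between -0.0435 and -0.037 m and y of block in the frame of gauge between -0.005 and 0.005 m), for 0.2 s.
At the end, for the whole second after the job is handed in: The block rests flat in the slideway with at least 3 mm between each of its ends and the go and no-go pins, the no-go pin is back at rest (under 2 mm), and the jar stands upright (within 0.15 rad) on the tray's floor, all at rest (all of step 1 and x of block in the frame of go_tip above 0.043 m and x of block in the frame of nogo_tip below -0.043 m and y of block in the frame of gauge between -0.005 and 0.005 m and z of block in the frame of gauge below 0.014 m and linear speed of each of block, jar below 0.01 m/s and value of joint nogo_pin below 0.002 m); the robot touches nothing.
It fails at once if the block is lifted more than 10 mm or tipped off its slideway (z of block in the frame of gauge above 0.02 m or angle between block's own z axis and vertical above 0.25 rad).
It fails at once if the no-go pin is driven to the end of its travel (beyond 13.5 mm) (value of joint nogo_pin above 0.0135 m).
It fails at once if the jar is knocked over (angle between jar's own z axis and vertical above 0.6 rad).
It fails at once if the bottle is moved more than 25 mm or tipped (distance of bottle from where it was at the start of the episode above 0.025 m or angle between bottle's own z axis and vertical above 0.3 rad).
It fails at once if the tube rack is moved more than 25 mm (distance of tube_rack from where it was at the start of the episode above 0.025 m).
It also fails if it takes over 72 s, if anything falls off the work surface, if the arm or the gripper's body presses on something with over 40 N, if the wrist force passes 120 N, or if a joint passes its speed limit or range.

## Working session

There is one attempt and no reset: what is moved stays moved. The work goes in short steps, Python scripts to look and compute and a tool call to move; the robot and the scene stay as the last step left them, time stands still between calls to the robot, and variables do not carry over. Pictures are saved under pics/ and viewed, and the job is handed in when it is done.

Besides the shell and the picture viewer there is one more tool, called after "Request:" as name(argument=value, ...), one argument or row to a line, values as JSON. servo_tool: Moves the arm, as the interface text tells. Its arguments: {"type":"object","properties":{"plan":{"type":"array"},"squeeze":{"type":"number"}},"required":["plan"]}

```bash
mkdir -p pics; ls; python3 - <<'E'
from workcell import env
import cv2
for n in ["scene","top","wrist"]:
    f=env.grab_frame(n)
    cv2.imwrite(f"pics/{n}0.png",f["pixels"][:,:,::-1])
    print(n,f["intrinsics"],f["eye"],f["attitude"],[k for k in f])
print(env.state())
E
```

```text
pics
scene [[412.5681761    0.         306.1057098 ]
 [  0.         412.5681761  196.24230056]
 [  0.           0.           1.        ]] [1372.18865969  438.89736946  630.6406885 ] [ 58.17625062  -1.25740337 119.5770391 ] ['pixels', 'intrinsics', 'eye', 'attitude']
top [[463.59865078   0.         325.44862701]
 [  0.         463.59865078 203.00537167]
 [  0.           0.           1.        ]] [ 399.72319489  -12.0004318  1303.51005126] [  6.73148346   0.28745946 -90.68382597] ['pixels', 'intrinsics', 'eye', 'attitude']
wrist [[309.70691629   0.         313.69628041]
 [  0.         309.70691629 195.24069282]
 [  0.           0.           1.        ]] [140.11033014 562.53279224 385.12608528] [-16.00943879   0.07585829  68.31179356] ['pixels', 'intrinsics', 'eye', 'attitude']
{'time_s': 0.15, 'qpos': array([ 6.72069595e+01,  1.83438171e+01,  8.96900044e+01, -2.78276487e-04,
        7.20425432e+01, -1.14560785e+00]), 'qvel': array([ 0.04661705, -0.16033332, -0.27288224,  0.00831793,  0.07679285,
       -0.01731247]), 'effort': array([-7.81101044e-04, -4.12778807e+01, -2.32152057e+01,  7.27526564e-02,
        4.34318266e-02, -9.64679020e-05]), 'ee_pos': array([211.96905563, 534.10676129, 213.309831  ]), 'ee_rot': array([-1.79998738e+02,  7.63547102e-02,  6.83526541e+01]), 'force': array([1.04854512, 0.42610347, 0.04551456]), 'torque': array([-0.03774823,  0.01446132, -0.04652214]), 'gripper_width': 91.35343955419211}
```

View pics/scene0.png

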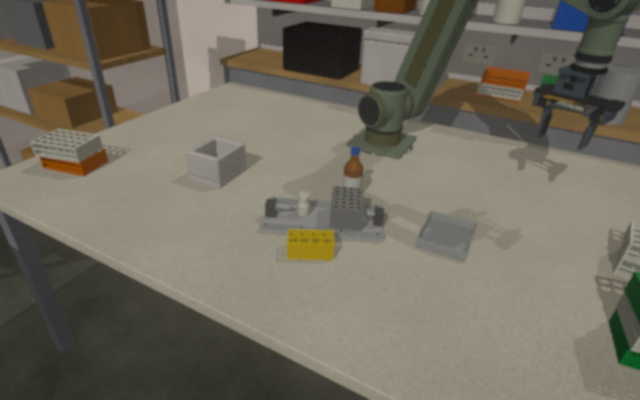

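View pics/top0.png

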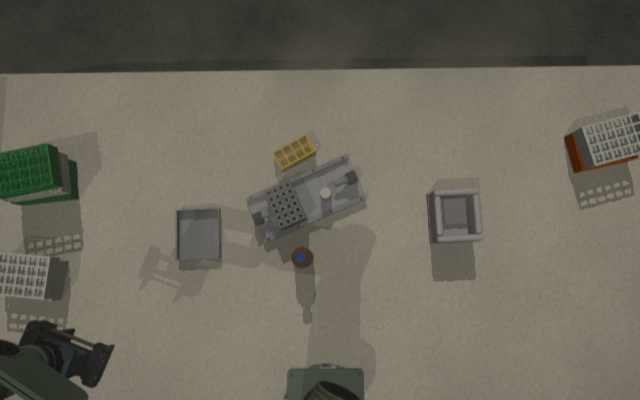

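View pics/wrist0.png

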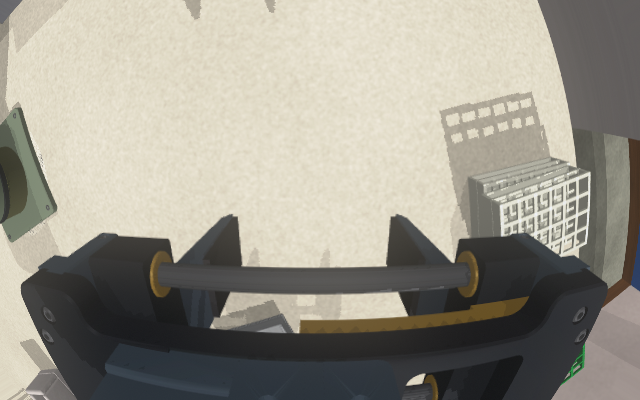

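The gauge is in the top view around (307,198), with the block at (286,204) and the jar at (325,193). The tray is at (199,235), the bottle at (302,257), the rack at (295,151). The go post is at the right end, (347,175). Next I'll zoom in and fit the poses.

```bash
cat > h.py <<'E'
import numpy as np,cv2
from scipy.spatial.transform import Rotation as R
def cam(f):
    return np.array(f["intrinsics"]),np.array(f["eye"]),R.from_euler("xyz",f["attitude"],degrees=True).as_matrix()
def proj(f,P,fish=False):
    K,e,A=cam(f); c=(np.atleast_2d(P)-e)@A; p=np.c_[c[:,0],-c[:,1],-c[:,2]]
    if fish:
        r=np.hypot(p[:,0],p[:,1]);th=np.arctan2(r,p[:,2]);s=th/np.maximum(r,1e-9)
        q=np.c_[p[:,0]*s,p[:,1]*s]
    else: q=p[:,:2]/p[:,2:]
    return q*[K[0,0],K[1,1]]+K[:2,2]
def ray(f,uv,z,fish=False):
    K,e,A=cam(f); q=(np.atleast_2d(uv)-K[:2,2])/[K[0,0],K[1,1]]
    if fish:
        r=np.hypot(q[:,0],q[:,1]);s=np.sin(r)/np.maximum(r,1e-9)
        p=np.c_[q[:,0]*s,q[:,1]*s,np.cos(r)]
    else: p=np.c_[q,np.ones(len(q))]
    d=np.c_[p[:,0],-p[:,1],-p[:,2]]@A.T
    return e+d*((z-e[2])/d[:,2:])
def crop(px,x0,y0,w,h,k,name):
    cv2.imwrite(name,cv2.resize(px[y0:y0+h,x0:x0+w,::-1],None,fx=k,fy=k,interpolation=cv2.INTER_CUBIC))
def box(cx,cy,yaw,x0,x1,y0,y1,z):
    c,s=np.cos(yaw),np.sin(yaw)
    return np.array([[cx+c*x-s*y,cy+s*x+c*y,z] for x,y in[(x0,y0),(x1,y0),(x1,y1),(x0,y1)]])
E
python3 - <<'E'
from h import *
import pickle
fr={}
from workcell import env
for n in["top","scene"]: fr[n]=env.grab_frame(n)
pickle.dump(fr,open("f0.pkl","wb"))
crop(fr["top"]["pixels"],165,120,220,150,3.6,"pics/topz.png")
crop(fr["scene"]["pixels"],240,140,260,130,3,"pics/scz.png")
print(ray(fr["top"],[[286,204]],80),ray(fr["top"],[[325,193]],72),ray(fr["top"],[[199,235]],10))
E
```

```text
[[542.85065461  97.29270769  80.        ]] [[572.17479985  -6.6764255   72.        ]] [[466.98557957 346.59256575  10.        ]]
```

View pics/topz.png

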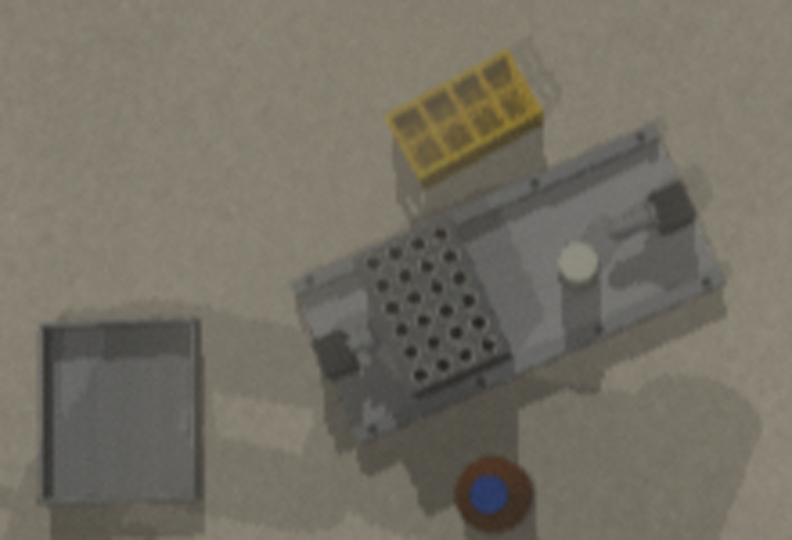

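View pics/scz.png

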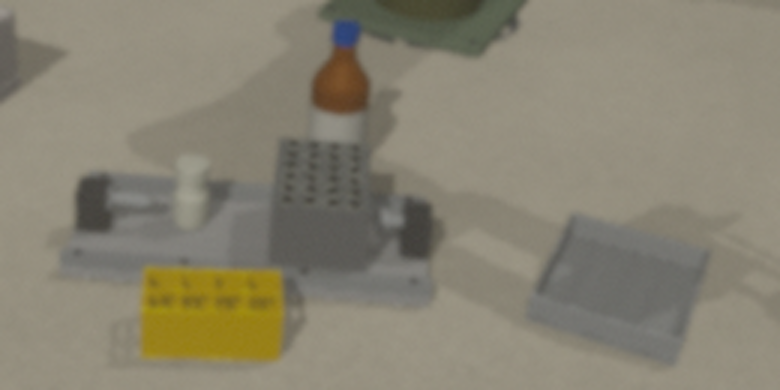

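```bash
cat > fit0.py <<'E'
from h import *
import pickle
from scipy.optimize import least_squares
fr=pickle.load(open("f0.pkl","rb")); T=fr["top"]
z2p=lambda a:np.array(a)/3.6+[165,120]+[-0.4,-0.4]
def fit(corn,x,y,z,g):
    uv=z2p(corn)
    f=lambda p:(proj(T,box(p[0],p[1],p[2],-x,x,-y,y,z))-uv).ravel()
    r=least_squares(f,g); return r.x,r.fun
# order (-x,-y),(x,-y),(x,y),(-x,y)
g,e=fit([(658,123),(294,285),(362,440),(724,286)],155,68.5,22,[550,50,2]); print("gauge",g[:2],np.degrees(g[2]),e.round(1))
b,e=fit([(443,226),(367,258),(416,390),(497,352)],40,55,80,[550,50,2]); print("block",b[:2],np.degrees(b[2]),e.round(1))
t,e=fit([(46,502),(44,324),(199,320),(200,499)],60,70,26,[460,340,0]); print("tray60x70",t[:2],np.degrees(t[2]),e.round(1))
t,e=fit([(44,502),(41,325),(199,320),(200,499)],70,60,26,[460,340,0]); print("tray70x60",t[:2],np.degrees(t[2]),e.round(1))
j=ray(T,z2p([(578,263)]),72)[0]; print("jar",j)
c,s=np.cos(g[2]),np.sin(g[2]); L=lambda p:np.array([[c,s],[-s,c]])@(np.array(p[:2])-g[:2])
print("jar loc",L(j),"block loc",L(b), "bottle",ray(T,z2p([(489,494)]),150),L(ray(T,z2p([(489,494)]),150)[0]))
for n,k,o in[("top",3.6,(165,120)),("scene",3,(240,140))]:
    im=cv2.resize(fr[n]["pixels"][:,:,::-1],None,fx=k,fy=k,interpolation=cv2.INTER_CUBIC)
    for col,P in[((0,0,255),box(*g,-155,155,-68.5,68.5,22)),((0,255,0),box(*b,-40,40,-55,55,80)),((255,0,0),box(*t,-70,70,-60,60,26)),
      ((0,255,255),box(*g,-152,-124,-15,15,50)),((0,255,255),box(*g,131,155,-15,15,50)),((255,0,255),box(*j[:2],g[2],-16,16,-16,16,72)),((255,0,255),box(*j[:2],g[2],-16,16,-16,16,10))]:
        cv2.polylines(im,[((proj(fr[n],P)+.5)*k).astype(int)],True,col,1)
    w,h=(792,540) if n=="top" else (780,390)
    x0,y0=int(o[0]*k),int(o[1]*k); cv2.imwrite(f"pics/ov_{n}.png",im[y0:y0+h,x0:x0+w])
E
python3 fit0.py
```

```text
gauge [565.49943283  45.74688986] 112.88650693875313 [-0.1  0.4 -0.7 -0.9 -0.6  1.2  1.4 -0.7]
block [541.26831193 101.99398154] 112.09253422719277 [ 2.7 -2.4 -4.   0.2 -2.1  1.6  3.4  0.4]
tray60x70 [471.02603555 343.89961732] -87.447814467323 [ -0.2   1.   44.1  47.9  -0.5  -1.7 -44.  -48.9]
tray70x60 [470.32863149 344.46454496] -6.246736999891548 [ 39.8   2.   46.9   0.6 -39.8  -2.2 -46.9  -1.4]
jar [573.10203784  -7.10461807  72.        ]
jar loc [-51.64758594  13.55021621] block loc [61.24280548  0.44868702] bottle [[402.74421254  55.60096575 150.        ]] [ 72.37497839 146.11032491]
```

```bash
sleep 1
sed -i 's/^b,e=.*/bc=ray(T,z2p([(430.5,304.5)]),80)[0]; b=np.array([bc[0],bc[1],g[2]]); print("block",b)/; s/^t,e=fit(\[(46.*//; s/^t,e=fit.*/t,e=fit([(201,499),(199,320),(43,324),(45,502)],70,60,26,[460,340,0]); print("tray",t[:2],np.degrees(t[2]),e.round(1))/' fit0.py; python3 fit0.py
```

```text
gauge [565.49943283  45.74688986] 112.88650693875313 [-0.1  0.4 -0.7 -0.9 -0.6  1.2  1.4 -0.7]
block [542.42054715 102.12396176   1.97024123]
tray [469.84901525 343.64226505] 1.3004213270713156 [ 0.   0.2  0.2 -0.8  0.3 -0.4 -0.4  0.9]
jar [573.10203784  -7.10461807  72.        ]
jar loc [-51.64758594  13.55021621] block loc [60.91444092 -0.66339102] bottle [[402.74421254  55.60096575 150.        ]] [ 72.37497839 146.11032491]
```

View pics/ov_top.png

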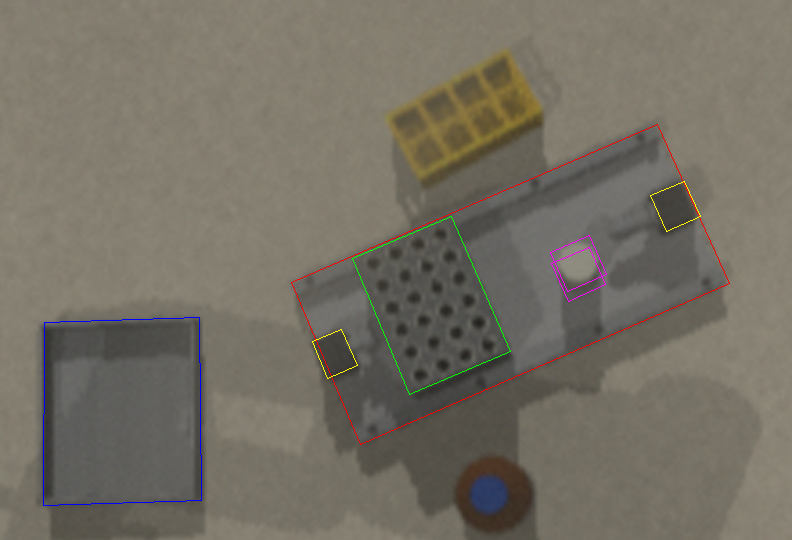

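View pics/ov_scene.png

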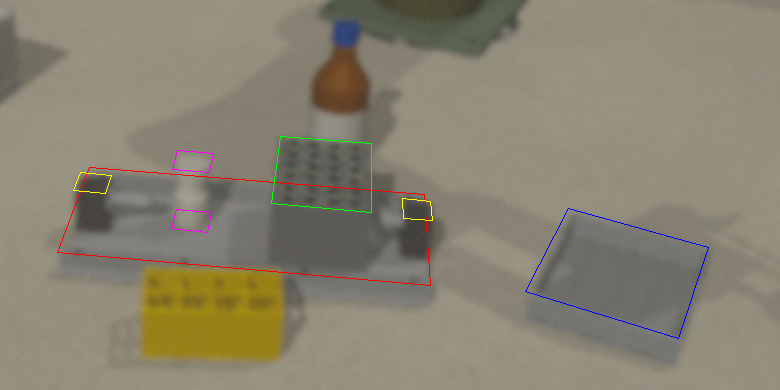

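```bash
cat > plan.py <<'E'
# usage: plan.py x y z yaw n : rows from the measured pose to a goal
import sys,numpy as np
from workcell import env
s=env.state(); p=s["ee_pos"]; r=s["ee_rot"]
print("t %.2f pos %s rot %s F %s T %s w %.1f"%(s["time_s"],p.round(1),r.round(2),s["force"].round(1),s["torque"].round(2),s["gripper_width"]))
G=np.array([565.5,45.75]); ps=np.radians(112.89)
d=p[:2]-G; print("gauge-frame TCP %.1f %.1f"%(d@[np.cos(ps),np.sin(ps)],d@[-np.sin(ps),np.cos(ps)]))
if len(sys.argv)>1:
    x,y,z,yaw=map(float,sys.argv[1:5]); n=int(sys.argv[5])
    dp=(np.array([x,y,z])-p)/n; dy=((yaw-r[2]+180)%360-180)/n
    for i in range(n):
        a=np.radians(r[2]+dy*i)
        print("[[0,0,%.1f],[%.1f,%.1f,%.1f]]"%(-dy,dp[0]*np.cos(a)+dp[1]*np.sin(a),dp[0]*np.sin(a)-dp[1]*np.cos(a),-dp[2]))
E
python3 plan.py 573 -7 200 22.9 12
```

```text
t 0.25 pos [212.  534.3 213.6] rot [-1.800e+02  4.000e-02  6.835e+01] F [ 0.1 -0.7  0.1] T [-0.01  0.02  0.03] w 91.3
gauge-frame TCP 587.5 135.6
[[0,0,3.8],[-30.8,44.6,1.1]]
[[0,0,3.8],[-27.8,46.5,1.1]]
[[0,0,3.8],[-24.7,48.3,1.1]]
[[0,0,3.8],[-21.4,49.8,1.1]]
[[0,0,3.8],[-18.1,51.1,1.1]]
[[0,0,3.8],[-14.7,52.2,1.1]]
[[0,0,3.8],[-11.2,53.0,1.1]]
[[0,0,3.8],[-7.7,53.7,1.1]]
[[0,0,3.8],[-4.1,54.1,1.1]]
[[0,0,3.8],[-0.5,54.2,1.1]]
[[0,0,3.8],[3.1,54.1,1.1]]
[[0,0,3.8],[6.6,53.8,1.1]]
```

Request:
servo_tool(
  plan=[
    [[0,0,4],[-31,45,0],50],
    [[0,0,4],[-28,46,0],50],
    [[0,0,4],[-25,48,0],50],
    [[0,0,4],[-21,50,0],50],
    [[0,0,4],[-18,51,0],50],
    [[0,0,4],[-15,52,0],50],
    [[0,0,4],[-11,53,0],50],
    [[0,0,4],[-8,54,0],50],
    [[0,0,4],[-4,54,0],50],
    [[0,0,4],[0,54,0],50],
  ],
)

```text
time_s: 1.5
ee_pos: [509.0, 65.7, 213.3]
ee_rot: [180.0, -0.2, 27.5]
force: [-0.1, 0.2, -0.5]
gripper_width: 50.1
```

```bash
python3 plan.py 573.1 -7.1 120 22.9 6
```

```text
t 1.50 pos [509.   65.7 213.3] rot [179.99  -0.2   27.47] F [-0.1  0.2 -0.5] T [-0.06 -0.01 -0.02] w 50.1
gauge-frame TCP 40.3 44.3
[[0,0,0.8],[3.9,15.7,15.6]]
[[0,0,0.8],[4.1,15.6,15.6]]
[[0,0,0.8],[4.3,15.6,15.6]]
[[0,0,0.8],[4.5,15.5,15.6]]
[[0,0,0.8],[4.7,15.5,15.6]]
[[0,0,0.8],[4.9,15.4,15.6]]
```

Request:
servo_tool(
  plan=[
    [[0,0,1],[4,20,8],50],
    [[0,0,1],[4,20,10],50],
    [[0,0,1],[4,20,15],50],
    [[0,0,1],[5,18,15],50],
    [[0,0,0.6],[5,12,15],50],
    [[0,0,0],[4,4,15],50],
    [[0,0,0],[0,0,10],50],
    [[0,0,0],[0,0,0],50],
    [[0,0,0],[0,0,0],50],
    [[0,0,0],[0,0,0],50],
  ],
)

```text
time_s: 2.75
ee_pos: [575.7, -10.5, 118.1]
ee_rot: [-179.8, -0.1, 22.7]
force: [-0.2, 0.3, 0.1]
gripper_width: 50.2
```

```bash
python3 plan.py 573.1 -7.1 24 22.9 6; python3 - <<'E'
from h import *
from workcell import env
f=env.grab_frame("wrist"); cv2.imwrite("pics/w1.png",f["pixels"][:,:,::-1])
f=env.grab_frame("top"); crop(f["pixels"],205,130,200,150,4,"pics/t1.png")
E
```

```text
t 2.75 pos [575.7 -10.5 118.1] rot [-1.798e+02 -6.000e-02  2.265e+01] F [-0.2  0.3  0.1] T [-0.08  0.06  0.02] w 50.2
gauge-frame TCP -55.8 12.5
[[0,0,-0.0],[-0.2,-0.7,15.7]]
[[0,0,-0.0],[-0.2,-0.7,15.7]]
[[0,0,-0.0],[-0.2,-0.7,15.7]]
[[0,0,-0.0],[-0.2,-0.7,15.7]]
[[0,0,-0.0],[-0.2,-0.7,15.7]]
[[0,0,-0.0],[-0.2,-0.7,15.7]]
```

View pics/w1.png

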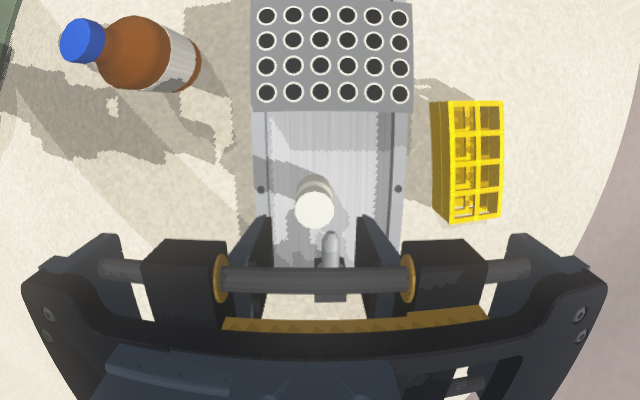

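The wrist view shows the jar cap at (315,210), the go pin tip at (330,235), and the block's near top edge from (250,111) to (411,112). The jar is between the fingers.

```bash
python3 - <<'E'
from h import *
from workcell import env
f=env.grab_frame("wrist")
G=np.array([565.5,45.75]); ps=np.radians(112.89); M=np.array([[np.cos(ps),np.sin(ps)],[-np.sin(ps),np.cos(ps)]])
for n,uv,z in[("jar",(315,210),72),("pintip",(330,235),42),("blkL",(250,112),80),("blkR",(412,112),80),("screwL",(261,189),22),("screwR",(398,188),22)]:
    P=ray(f,[uv],z,True)[0]; print(n,P.round(1),(M@(P[:2]-G)).round(1))
E
python3 plan.py
```

```text
jar [575.8  -6.8  72. ] [-52.4  11. ]
pintip [600.7 -32.3  42. ] [-85.6  -2.1]
blkL [507.   43.1  80. ] [20.3 54.9]
blkR [609.5  87.   80. ] [ 20.9 -56.6]
screwL [529.7 -22.6  22. ] [-49.1  59.5]
screwR [644.8  26.4  22. ] [-48.7 -65.5]
t 2.90 pos [575.8 -10.7 118.1] rot [-1.798e+02 -6.000e-02  2.264e+01] F [ 0.  -0.2 -0.1] T [-0.13 -0.07  0.03] w 49.8
gauge-frame TCP -56.0 12.5
```

Request:
servo_tool(
  plan=[
    [[0,0,0],[0.4,-3.8,10],50],
    [[0,0,0],[0,0,20],50],
    [[0,0,0],[0,0,20],50],
    [[0,0,0],[0,0,20],50],
    [[0,0,0],[0,0,14],50],
    [[0,0,0],[0,0,8],50],
    [[0,0,0],[0,0,0],50],
    [[0,0,0],[0,0,0],40],
    [[0,0,0],[0,0,0],28],
    [[0,0,0],[0,0,0],28],
  ],
  squeeze=10,
)

```text
time_s: 4.15
ee_pos: [575.3, -5.5, 23.4]
ee_rot: [-179.9, -0.3, 22.7]
force: [-0.6, -0.9, -0.5]
gripper_width: 31.5
```

```bash
python3 plan.py;python3 - <<'E'
from h import *
from workcell import env
f=env.grab_frame("wrist"); cv2.imwrite("pics/w2.png",f["pixels"][:,:,::-1])
E
```

```text
t 4.15 pos [575.3  -5.5  23.4] rot [-179.87   -0.26   22.65] F [-0.6 -0.9 -0.5] T [-0.01  0.01 -0.05] w 31.5
gauge-frame TCP -51.0 10.9
```

View pics/w2.png

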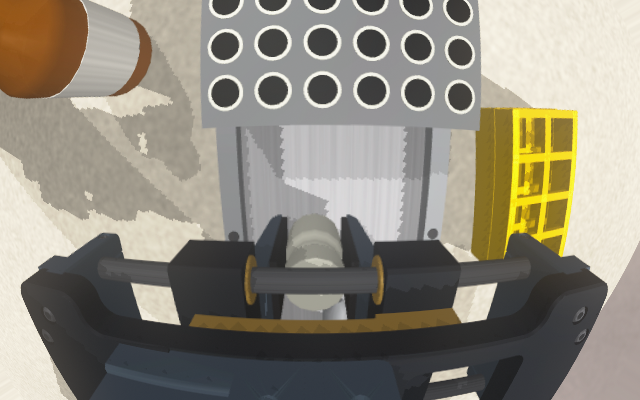

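The jar is held upright between the fingers at (314,260), width 31.5. Now I'll lift it.

Request:
servo_tool(
  plan=[
    [[0,0,0],[0,0,-6],25],
    [[0,0,0],[0,0,-15],25],
    [[0,0,0],[0,0,-25],25],
    [[0,0,0],[0,0,-25],25],
    [[0,0,0],[0,0,-25],25],
    [[0,0,0],[0,-10,-15],25],
    [[0,0,0],[8,-25,0],25],
    [[0,0,0],[10,-35,0],25],
    [[0,0,0],[10,-40,0],25],
    [[0,0,0],[10,-40,0],25],
  ],
)

```text
time_s: 5.45
ee_pos: [551.6, 150.8, 145.9]
ee_rot: [-179.9, -0.6, 22.3]
force: [0.7, -0.8, -0.4]
gripper_width: 31.5
```

```bash
python3 plan.py 470 344 90 22.9 8
```

```text
t 5.45 pos [551.6 150.8 145.9] rot [-179.95   -0.59   22.34] F [ 0.7 -0.8 -0.4] T [-0.13  0.03  0.01] w 31.5
gauge-frame TCP 102.2 -28.1
[[0,0,-0.1],[-0.3,-26.2,7.0]]
[[0,0,-0.1],[-0.2,-26.2,7.0]]
[[0,0,-0.1],[-0.2,-26.2,7.0]]
[[0,0,-0.1],[-0.2,-26.2,7.0]]
[[0,0,-0.1],[-0.1,-26.2,7.0]]
[[0,0,-0.1],[-0.1,-26.2,7.0]]
[[0,0,-0.1],[-0.1,-26.2,7.0]]
[[0,0,-0.1],[-0.0,-26.2,7.0]]
```

Request:
servo_tool(
  plan=[
    [[0,0.3,0],[0,-35,0],25],
    [[0,0.3,0],[0,-35,0],25],
    [[0,0,0],[0,-35,5],25],
    [[0,0,0],[0,-35,10],25],
    [[0,0,0],[0,-28,12],25],
    [[0,0,0],[0,-18,12],25],
    [[0,0,0],[0,-10,12],25],
    [[0,0,0],[0,-5,10],25],
    [[0,0,0],[0,0,0],25],
    [[0,0,0],[0,0,0],25],
  ],
)

```text
time_s: 6.7
ee_pos: [469.3, 347.1, 85.1]
ee_rot: [-179.9, -1.2, 22.6]
force: [0.4, -1.0, -0.6]
gripper_width: 31.1
```

```bash
python3 plan.py 470 344 21 22.9 6;python3 - <<'E'
from h import *
from workcell import env
f=env.grab_frame("wrist"); cv2.imwrite("pics/w3.png",f["pixels"][:,:,::-1])
E
```

```text
t 6.70 pos [469.3 347.1  85.1] rot [-179.93   -1.18   22.6 ] F [ 0.4 -1.  -0.6] T [-0.08  0.03  0.02] w 31.1
gauge-frame TCP 315.1 -28.6
[[0,0,-0.1],[-0.1,0.5,10.7]]
[[0,0,-0.1],[-0.1,0.5,10.7]]
[[0,0,-0.1],[-0.1,0.5,10.7]]
[[0,0,-0.1],[-0.1,0.5,10.7]]
[[0,0,-0.1],[-0.1,0.5,10.7]]
[[0,0,-0.1],[-0.1,0.5,10.7]]
```

View pics/w3.png

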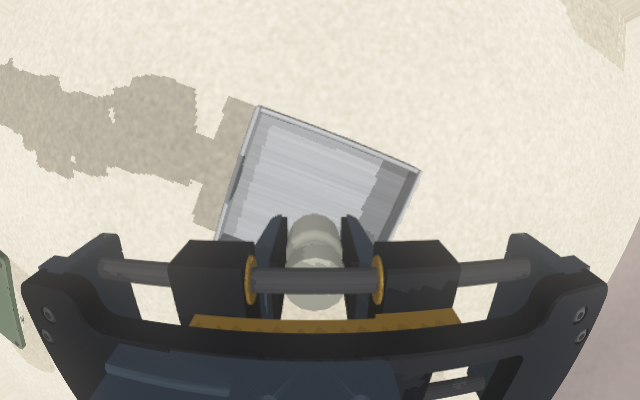

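Request:
servo_tool(
  plan=[
    [[0,-0.5,0],[0,2,12],25],
    [[0,-0.5,0],[0,0,16],25],
    [[0,-0.2,0],[0,0,14],25],
    [[0,0,0],[0,0,8],25],
    [[0,0,0],[0,0,4],25],
    [[0,0,0],[0,0,2],25],
    [[0,0,0],[0,0,1],25],
    [[0,0,0],[0,0,0],25],
    [[0,0,0],[0,0,0],25],
    [[0,0,0],[0,0,0],25],
  ],
)

```text
time_s: 8.0
ee_pos: [471.6, 344.9, 25.0]
ee_rot: [-179.9, -0.0, 22.5]
force: [0.3, 0.0, -1.1]
gripper_width: 31.6
```

```bash
python3 plan.py
```

```text
t 8.00 pos [471.6 344.9  25. ] rot [-1.7991e+02 -1.0000e-02  2.2510e+01] F [ 0.3  0.  -1.1] T [-0.08 -0.03 -0.04] w 31.6
gauge-frame TCP 312.1 -29.9
```

Request:
servo_tool(
  plan=[
    [[0,0,0],[0,0,2],25],
    [[0,0,0],[0,0,2],25],
    [[0,0,0],[0,0,1.5],25],
    [[0,0,0],[0,0,0.7],25],
    [[0,0,0],[0,0,0.5],25],
    [[0,0,0],[0,0,0],25],
    [[0,0,0],[0,0,0],25],
    [[0,0,0],[0,0,0],25],
    [[0,0,0],[0,0,0],25],
    [[0,0,0],[0,0,0],25],
  ],
)

```text
time_s: 9.25
ee_pos: [471.7, 345.0, 18.0]
ee_rot: [-179.9, -0.0, 22.5]
force: [0.5, -0.5, -0.2]
gripper_width: 31.7
```

```bash
python3 plan.py
```

```text
t 9.25 pos [471.7 345.   18. ] rot [-1.799e+02 -3.000e-02  2.251e+01] F [ 0.5 -0.5 -0.2] T [-0.01 -0.02 -0.01] w 31.7
gauge-frame TCP 312.1 -30.0
```

Force went from -1.1 to -0.2 N and z matches, so the jar is at the floor. I'll release it.

Request:
servo_tool(
  plan=[
    [[0,0,0],[0,0,0.3],25],
    [[0,0,0],[0,0,0],34],
    [[0,0,0],[0,0,0],42],
    [[0,0,0],[0,0,0],55],
    [[0,0,0],[0,0,0],55],
    [[0,0,0],[0,0,-10],55],
    [[0,0,0],[0,0,-25],55],
    [[0,0,0],[0,0,-30],55],
    [[0,0,0],[0,0,-35],70],
    [[0,0,0],[0,0,-20],91],
  ],
)

```text
time_s: 10.5
ee_pos: [471.3, 344.5, 142.6]
ee_rot: [-179.9, 0.1, 22.5]
force: [-0.3, -1.0, -0.0]
gripper_width: 72.2
```

```bash
python3 - <<'E'
from h import *
from workcell import env
f=env.grab_frame("wrist"); cv2.imwrite("pics/w4.png",f["pixels"][:,:,::-1])
E
python3 plan.py 541.4 104 160 -67.1 10
```

```text
t 10.55 pos [472.4 345.3 145. ] rot [-179.87   -0.2    22.51] F [-0.2  0.3  2.3] T [-0.05  0.02 -0.01] w 76.0
gauge-frame TCP 312.1 -30.8
[[0,0,9.0],[-2.9,24.9,-1.5]]
[[0,0,9.0],[1.1,25.1,-1.5]]
[[0,0,9.0],[4.9,24.6,-1.5]]
[[0,0,9.0],[8.7,23.5,-1.5]]
[[0,0,9.0],[12.3,21.9,-1.5]]
[[0,0,9.0],[15.5,19.7,-1.5]]
[[0,0,9.0],[18.4,17.0,-1.5]]
[[0,0,9.0],[20.8,14.0,-1.5]]
[[0,0,9.0],[22.8,10.6,-1.5]]
[[0,0,9.0],[24.1,6.9,-1.5]]
```

View pics/w4.png

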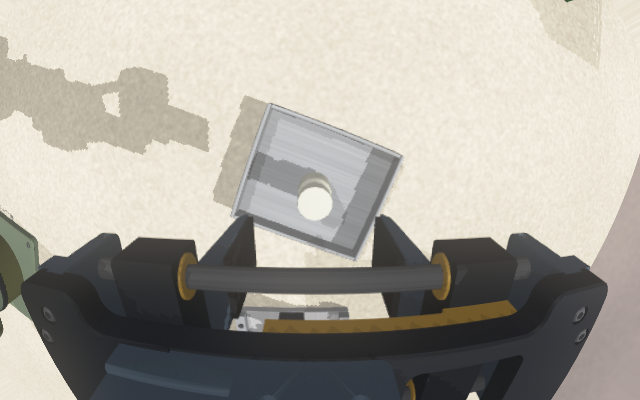

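The jar stands upright in the tray with its cap at (315,203). Next I'll go over the block.

```bash
python3 plan.py 542.5 102 150 -67.1 10|tail -10
```

```text
[[0,0,9.0],[-2.8,25.2,-0.5]]
[[0,0,9.0],[1.1,25.3,-0.5]]
[[0,0,9.0],[5.0,24.8,-0.5]]
[[0,0,9.0],[8.8,23.7,-0.5]]
[[0,0,9.0],[12.4,22.1,-0.5]]
[[0,0,9.0],[15.7,19.9,-0.5]]
[[0,0,9.0],[18.6,17.2,-0.5]]
[[0,0,9.0],[21.1,14.1,-0.5]]
[[0,0,9.0],[23.0,10.6,-0.5]]
[[0,0,9.0],[24.4,6.9,-0.5]]
```

Request:
servo_tool(
  plan=[
    [[0,0,9],[-3,25,0],91],
    [[0,0,9],[1,25,0],91],
    [[0,0,9],[5,25,0],91],
    [[0,0,9],[9,24,0],91],
    [[0,0,9],[12,22,0],91],
    [[0,0,9],[16,20,0],91],
    [[0,0,9],[19,17,0],91],
    [[0,0,9],[21,14,0],91],
    [[0,0,9],[20,10,0],91],
    [[0,0,6],[16,6,0],91],
  ],
)

```text
time_s: 11.8
ee_pos: [532.4, 104.4, 145.2]
ee_rot: [-179.6, 0.2, -67.2]
force: [-0.8, 0.4, -0.0]
gripper_width: 91.1
```

```bash
python3 plan.py 542.5 102 120 -67.1 4; python3 - <<'E'
from h import *
from workcell import env
f=env.grab_frame("wrist"); cv2.imwrite("pics/w5.png",f["pixels"][:,:,::-1])
E
```

```text
t 11.80 pos [532.4 104.4 145.2] rot [-1.7962e+02  1.7000e-01 -6.7250e+01] F [-0.8  0.4 -0. ] T [-0.04  0.21  0.01] w 91.1
gauge-frame TCP 66.9 7.7
[[0,0,-0.0],[1.5,-2.1,6.3]]
[[0,0,-0.0],[1.5,-2.1,6.3]]
[[0,0,-0.0],[1.5,-2.1,6.3]]
[[0,0,-0.0],[1.5,-2.1,6.3]]
```

View pics/w5.png

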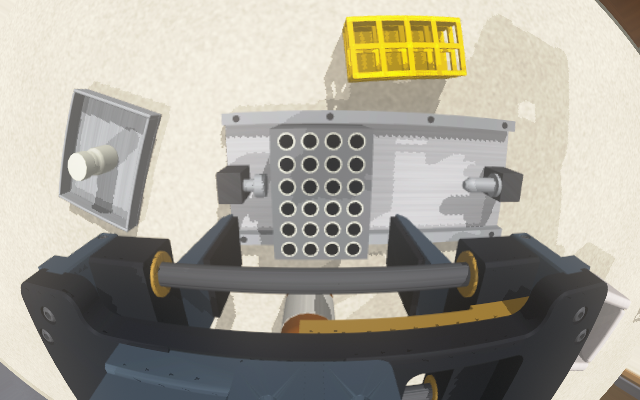

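Good view of the whole gauge: block wells span (287,141) to (358,250), no-go pin face is near (266,186), go tip near (466,185). The jar still stands in the tray.

Request:
servo_tool(
  plan=[
    [[0,0,0],[3,-4,10],91],
    [[0,0,0],[2,-2,10],91],
    [[0,0,0],[0,-1,10],91],
    [[0,0,0],[0,0,8],91],
    [[0,0,0],[0,0,2],91],
    [[0,0,0],[0,0,0],91],
    [[0,0,0],[0,0,0],91],
    [[0,0,0],[0,0,0],91],
    [[0,0,0],[0,0,0],91],
    [[0,0,0],[0,0,0],91],
  ],
)

```text
time_s: 13.1
ee_pos: [541.2, 102.8, 102.2]
ee_rot: [-179.7, 0.1, -67.1]
force: [-0.1, -0.5, -0.4]
gripper_width: 91.1
```

```bash
python3 plan.py; python3 - <<'E'
from h import *
from workcell import env
f=env.grab_frame("wrist"); cv2.imwrite("pics/w6.png",f["pixels"][:,:,::-1])
crop(f["pixels"],200,80,250,180,3.2,"pics/w6z.png")
import pickle; pickle.dump(f,open("w6.pkl","wb"))
E
```

```text
t 13.10 pos [541.2 102.8 102.2] rot [-1.7965e+02  1.5000e-01 -6.7070e+01] F [-0.1 -0.5 -0.4] T [-0.09  0.15 -0.01] w 91.1
gauge-frame TCP 62.0 0.2
```

View pics/w6z.png

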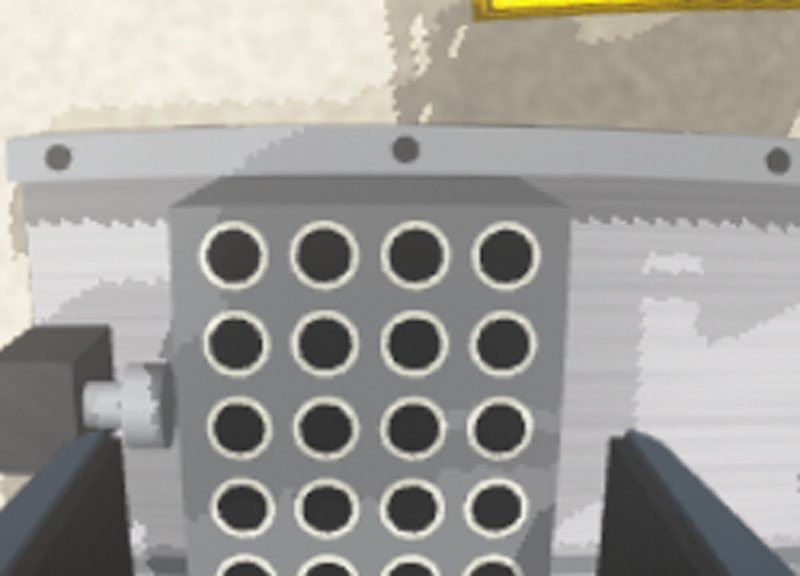

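```bash
python3 - <<'E'
from h import *
import pickle
f=pickle.load(open("w6.pkl","rb"))
tcp=np.array([541.2,102.8]); a=np.radians(-67.07); M=np.array([[np.cos(a),np.sin(a)],[np.sin(a),-np.cos(a)]])
for n,uv,z in[("cL",(170,206),80),("cR",(572,206),80),("w11",(235,255),80),("w14",(506,255),80),("w41",(244,508),80),("w44",(496,508),80),("pin face bottom-ish",(172,400),38),("screwM",(404,150),22),("screwL",(58,157),22),("screwR",(778,160),22)]:
    P=ray(f,[np.array(uv)/3.2+[200,80]-.35],z,True)[0]; print(n,P.round(1),"tool xy",(M@(P[:2]-tcp)).round(1))
E
```

```text
cL [578.7 160.1  80. ] tool xy [-38.2 -56.9]
cR [609.9  86.4  80. ] tool xy [ 41.9 -56.9]
w11 [574.4 144.3  80. ] tool xy [-25.3 -46.8]
w14 [595.5  94.5  80. ] tool xy [ 28.8 -46.8]
w41 [524.1 123.1  80. ] tool xy [-25.4   7.9]
w44 [545.2  73.3  80. ] tool xy [28.7  7.9]
pin face bottom-ish [525.3 148.7  38. ] tool xy [-48.5  -3.2]
screwM [604.6 118.4  22. ] tool xy [ 10.3 -64.5]
screwL [569.5 201.5  22. ] tool xy [-79.9 -64.5]
screwR [644.5  25.7  22. ] tool xy [111.2 -65.2]
```

Request:
servo_tool(
  plan=[
    [[0,0,0],[1.8,-1.8,2],91],
    [[0,0,0],[0,0,8],91],
    [[0,0,0],[0,0,10],91],
    [[0,0,0],[0,0,9],91],
    [[0,0,0],[0,0,6],91],
    [[0,0,0],[0,0,3],91],
    [[0,0,0],[0,0,0],91],
    [[0,0,0],[0,0,0],91],
    [[0,0,0],[0,0,0],78],
    [[0,0,0],[0,0,0],78],
  ],
  squeeze=8,
)

```text
time_s: 14.4
ee_pos: [543.5, 102.5, 61.1]
ee_rot: [-179.7, 0.2, -67.1]
force: [-1.7, 2.2, -1.1]
gripper_width: 79.8
```

```bash
python3 plan.py; python3 - <<'E'
from h import *
from workcell import env
f=env.grab_frame("wrist"); cv2.imwrite("pics/w7.png",f["pixels"][:,:,::-1])
E
```

```text
t 14.40 pos [543.5 102.5  61.1] rot [-179.69    0.21  -67.1 ] F [-1.7  2.2 -1.1] T [ 0.26  0.22 -0.06] w 79.8
gauge-frame TCP 60.8 -1.8
```

View pics/w7.png

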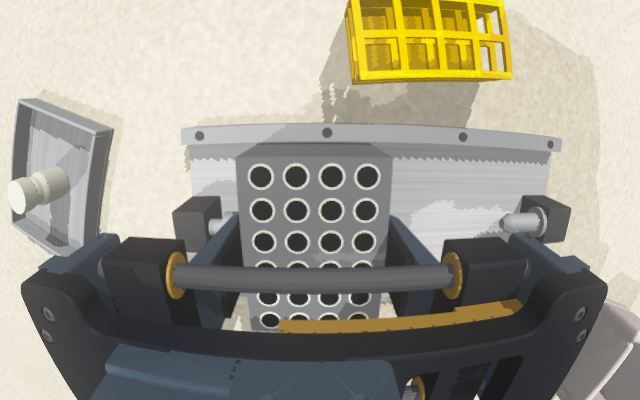

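Block gripped (width 79.8). I'll slide it toward the go pin, which is tool +x.

Request:
servo_tool(
  plan=[
    [[0,0,0],[4,0,0],78],
    [[0,0,0],[8,0,0],78],
    [[0,0,0],[12,0,0],78],
    [[0,0,0],[12,0,0],78],
    [[0,0,0],[12,0,0],78],
    [[0,0,0],[12,0,0],78],
    [[0,0,0],[12,0,0],78],
    [[0,0,0],[12,0,0],78],
    [[0,0,0],[8,0,0],78],
    [[0,0,0],[2,0,0],78],
  ],
)

```text
time_s: 15.7
ee_pos: [574.1, 29.0, 62.3]
ee_rot: [-179.7, 2.0, -67.6]
force: [-0.7, 5.1, 0.1]
gripper_width: 80.3
```

```bash
python3 plan.py; python3 - <<'E'
from h import *
from workcell import env
f=env.grab_frame("wrist"); cv2.imwrite("pics/w8.png",f["pixels"][:,:,::-1])
E
```

```text
t 15.70 pos [574.1  29.   62.3] rot [-179.74    1.96  -67.56] F [-0.7  5.1  0.1] T [0.83 0.28 0.1 ] w 80.3
gauge-frame TCP -18.7 -1.4
```

View pics/w8.png

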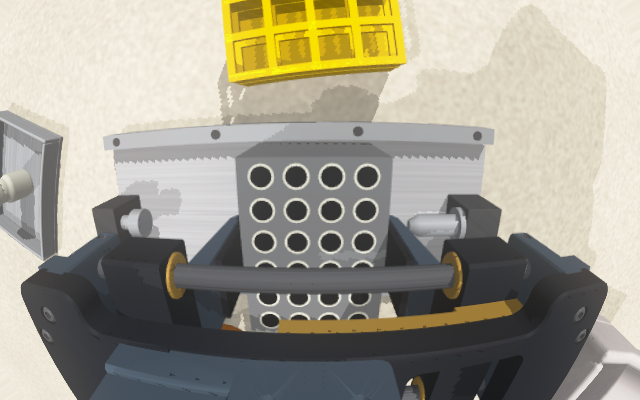

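The block is mid-slideway, the go pin tip at (410,225), still 26 mm from it. The tool has tilted 2° from drag, so I'll level it before entering.

Request:
servo_tool(
  plan=[
    [[0,0.7,-0.2],[0,0,0.5],78],
    [[0,0.7,-0.2],[0,0,0.5],78],
    [[0,0.7,-0.1],[0,0,0.3],78],
    [[0,0,0],[0,0,0],78],
    [[0,0.1,0],[4,0,0],78],
    [[0,0.2,0],[5,0,0.1],78],
    [[0,0.2,0],[5,0,0.1],78],
    [[0,0.2,0],[4,0,0.1],78],
    [[0,0.2,0],[2,0,0],78],
    [[0,0,0],[0,0,0],78],
  ],
)

```text
time_s: 17.0
ee_pos: [578.9, 17.2, 61.1]
ee_rot: [-179.8, -0.4, -67.3]
force: [-0.7, 1.6, 1.2]
gripper_width: 79.4
```

```bash
python3 plan.py
```

```text
t 17.00 pos [578.9  17.2  61.1] rot [-179.8    -0.35  -67.31] F [-0.7  1.6  1.2] T [0.6  0.38 0.  ] w 79.4
gauge-frame TCP -31.6 -1.3
```

Request:
servo_tool(
  plan=[
    [[0,0.1,0],[5,0,0],78],
    [[0,0.1,0],[6,0,0],78],
    [[0,0.1,0],[6,0,0],78],
    [[0,0.1,0],[6,0,0],78],
    [[0,0.1,0],[6,0,0],78],
    [[0,0.1,0],[6,0,0],78],
    [[0,0.1,0],[6,0,0],78],
    [[0,0.1,0],[4,0,0],78],
    [[0,0,0],[2,0,0],78],
    [[0,0,0],[0,0,0],78],
  ],
)

```text
time_s: 18.25
ee_pos: [594.8, -19.1, 61.3]
ee_rot: [-179.8, -0.2, -67.5]
force: [-1.2, 3.4, 1.3]
gripper_width: 79.8
```

```bash
python3 plan.py; python3 - <<'E'
from h import *
from workcell import env
f=env.grab_frame("wrist"); cv2.imwrite("pics/w9.png",f["pixels"][:,:,::-1])
E
```

```text
t 18.25 pos [594.8 -19.1  61.3] rot [-179.81   -0.19  -67.49] F [-1.2  3.4  1.3] T [ 0.39  0.25 -0.04] w 79.8
gauge-frame TCP -71.1 -1.8
```

View pics/w9.png

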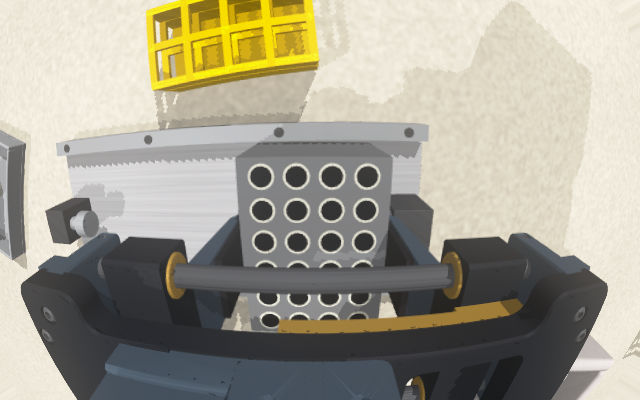

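The go pin has disappeared into the bore, with about 9 mm left to the collar.

Request:
servo_tool(
  plan=[
    [[0,0,0],[2,0,0],78],
    [[0,0.1,0],[2,0,0],78],
    [[0,0.1,0],[2,0,0],78],
    [[0,0.1,0],[2,0,0],78],
    [[0,0.1,0],[1.5,0,0],78],
    [[0,0.1,0],[1.5,0,0],78],
    [[0,0,0],[1,0,0],78],
    [[0,0,0],[1,0,0],78],
    [[0,0,0],[0,0,0],78],
    [[0,0,0],[0,0,0],78],
  ],
)

```text
time_s: 19.55
ee_pos: [597.0, -24.2, 61.4]
ee_rot: [-179.9, 0.1, -67.6]
force: [-1.7, 3.9, 0.6]
gripper_width: 79.8
```

```bash
python3 plan.py
```

```text
t 19.55 pos [597.  -24.2  61.4] rot [-1.7988e+02  1.2000e-01 -6.7580e+01] F [-1.7  3.9  0.6] T [ 0.62  0.26 -0.01] w 79.8
gauge-frame TCP -76.8 -1.8
```

Request:
servo_tool(
  plan=[
    [[0,0.1,0],[3,0,0],78],
    [[0,0.1,0],[3,0,0],78],
    [[0,0,0],[3,0,0],78],
    [[0,0,0],[3,0,0],78],
    [[0,0,0],[3,0,0],78],
    [[0,0,0],[3,0,0],78],
    [[0,0,0],[3,0,0],78],
    [[0,0,0],[3,0,0],78],
    [[0,0,0],[3,0,0],78],
    [[0,0,0],[2,0,0],78],
  ],
)

```text
time_s: 20.8
ee_pos: [596.9, -25.5, 59.6]
ee_rot: [179.7, 3.0, -68.2]
force: [-2.1, 8.5, 1.8]
gripper_width: 80.8
```

```bash
python3 plan.py; python3 - <<'E'
from h import *
from workcell import env
f=env.grab_frame("wrist"); cv2.imwrite("pics/w10.png",f["pixels"][:,:,::-1])
E
```

```text
t 20.80 pos [596.9 -25.5  59.6] rot [179.7    2.96 -68.17] F [-2.1  8.5  1.8] T [1.34 0.49 0.11] w 80.8
gauge-frame TCP -77.9 -1.2
```

View pics/w10.png

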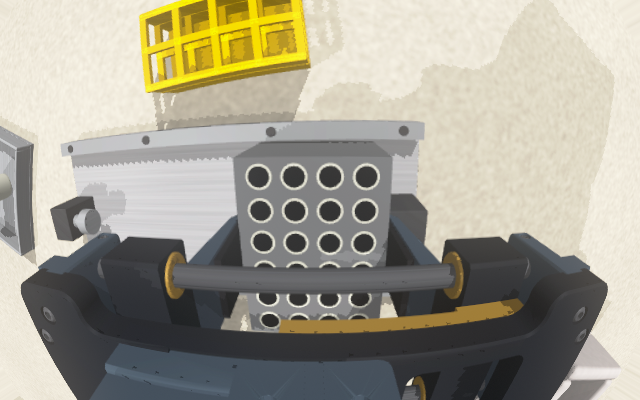

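Forward motion stopped with 8.7 N, probably at the collar, and the tool tilted 3°. I'll level it while keeping light pressure, then measure.

Request:
servo_tool(
  plan=[
    [[0.1,1,-0.2],[1,0,0],78],
    [[0.1,1,-0.2],[1,0,0],78],
    [[0,1,-0.2],[1,0,0],78],
    [[0,0.5,0],[2,0,0],78],
    [[0,0.3,0],[2,0,-0.3],78],
    [[0,0.3,0],[3,0,-0.3],78],
    [[0,0.3,0],[3,0,-0.3],78],
    [[0,0.3,0],[3,0,0],78],
    [[0,0.3,0],[3,0,0],78],
    [[0,0,0],[1,0,0],78],
  ],
)

```text
time_s: 22.1
ee_pos: [597.0, -25.7, 60.9]
ee_rot: [179.7, -0.0, -67.9]
force: [-0.4, 4.7, 0.7]
gripper_width: 79.8
```

```bash
python3 plan.py; python3 - <<'E'
from h import *
from workcell import env
import pickle
fr={n:env.grab_frame(n) for n in["wrist","top","scene"]}; pickle.dump(fr,open("f11.pkl","wb"))
crop(fr["wrist"]["pixels"],40,100,400,180,2,"pics/w11.png")
crop(fr["top"]["pixels"],240,140,140,110,5,"pics/t11.png")
crop(fr["scene"]["pixels"],240,160,160,100,5,"pics/s11.png")
E
```

```text
t 22.10 pos [597.  -25.7  60.9] rot [ 1.7972e+02 -2.0000e-02 -6.7910e+01] F [-0.4  4.7  0.7] T [0.51 0.35 0.06] w 79.8
gauge-frame TCP -78.1 -1.3
```

View pics/w11.png

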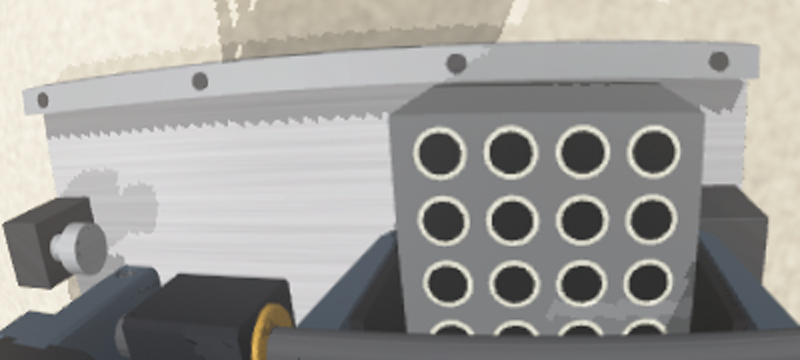

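View pics/s11.png

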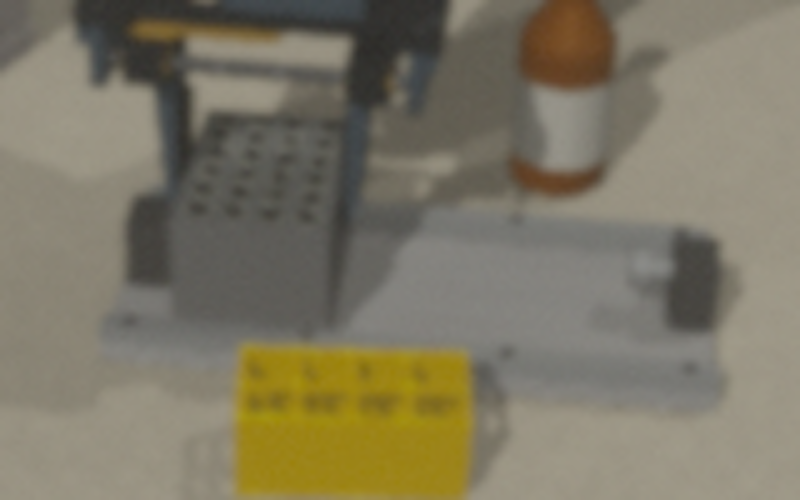

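```bash
python3 - <<'E'
from h import *
import pickle
f=pickle.load(open("f11.pkl","rb"))["wrist"]
G=np.array([565.5,45.75]); ps=np.radians(112.7); M=np.array([[np.cos(ps),np.sin(ps)],[-np.sin(ps),np.cos(ps)]])
for n,uv,z in[("cL",(388,112),80),("cR",(706,114),80),("railgo top outer",(759,44),22),("railgo inner",(758,80),22),("railnogo outer",(23,89),22),("railnogo inner",(25,114),22),("go post back",(769,217),50),("nogo post front",(88,196),50),("nogo post back",(4,222),50),("nogo face",(93,247),38),("w11",(440,153),80),("w14",(653,152),80),("s1",(43,100),22),("s2",(200,81),22),("s3",(457,63),22),("s4",(719,61),22)]:
    P=ray(f,[np.array(uv)/2+[40,100]-.25],z,True)[0]; print(n,P.round(1),(M@(P[:2]-G)).round(1))
E
```

```text
cL [633.8  32.2  80. ] [-38.8 -57.8]
cR [663.6 -42.8  80. ] [-119.6  -56.3]
railgo top outer [691.3 -68.   22. ] [-153.4  -72.2]
railgo inner [679.5 -73.   22. ] [-153.6  -59.4]
railnogo outer [569.5 217.4  22. ] [156.8 -69.9]
railnogo inner [558.6 213.8  22. ] [157.7 -58.4]
go post back [640.3 -86.4  50. ] [-150.8  -18. ]
nogo post front [553.9 144.9  50. ] [ 95.9 -27.6]
nogo post back [520.7 195.3  50. ] [155.2 -16.3]
nogo face [524.4 149.   38. ] [111.1  -1.9]
w11 [628.7  16.   80. ] [-51.8 -46.8]
w14 [649.3 -34.2  80. ] [-106.   -46.4]
s1 [569.  202.4  22. ] [143.1 -63.7]
s2 [604.6 119.   22. ] [ 52.5 -64.3]
s3 [644.3  26.1  22. ] [-48.5 -65.2]
s4 [679.6 -57.   22. ] [-138.8  -65.7]
```

Relative to the rail ends, the block reads about -80 mm, so it's home. I'll push once more, harder, to confirm.

Request:
servo_tool(
  plan=[
    [[0,0.4,0],[4,0,0],78],
    [[0,0.5,0],[5,0,0],78],
    [[0,0.6,0],[6,0,-0.2],78],
    [[0,0.6,0],[6,0,-0.2],78],
    [[0,0.6,0],[6,0,-0.2],78],
    [[0,0.6,0],[6,0,0],78],
    [[0,0.6,0],[6,0,0],78],
    [[0,0.3,0],[2,0,0],78],
    [[0,0,0],[0,0,0],78],
    [[0,0,0],[0,0,0],78],
  ],
)

```text
time_s: 23.5
ee_pos: [596.2, -25.9, 60.9]
ee_rot: [179.2, 0.1, -68.9]
force: [-0.1, -0.6, 1.0]
gripper_width: 80.2
```

```bash
python3 plan.py
```

```text
t 23.50 pos [596.2 -25.9  60.9] rot [ 1.7921e+02  7.0000e-02 -6.8900e+01] F [-0.1 -0.6  1. ] T [-0.3   0.17 -0.2 ] w 80.2
gauge-frame TCP -78.0 -0.4
```

The block held at the same place under the push, so it's firmly home. TCP -78 corresponds to block -80. Now I'll slide it back toward the no-go pin.

Request:
servo_tool(
  plan=[
    [[0.3,0,-0.6],[-4,0,0],78],
    [[0.3,-0.1,-0.5],[-8,0,0],78],
    [[0.2,-0.2,-0.5],[-12,0,0],78],
    [[0,-0.2,0],[-12,0,0],78],
    [[0,-0.2,0],[-12,0,0],78],
    [[0,-0.2,0],[-12,0,0],78],
    [[0,-0.2,0],[-12,0,0],78],
    [[0,-0.2,0],[-12,0,0],78],
    [[0,-0.1,0],[-8,0,0],78],
    [[0,0,0],[-3,0,0],78],
  ],
)

```text
time_s: 24.75
ee_pos: [560.2, 61.1, 61.5]
ee_rot: [-179.8, 0.8, -66.9]
force: [1.9, -3.4, -0.7]
gripper_width: 80.2
```

```bash
python3 plan.py
```

```text
t 24.75 pos [560.2  61.1  61.5] rot [-179.79    0.81  -66.94] F [ 1.9 -3.4 -0.7] T [-1.05 -0.13 -0.02] w 80.2
gauge-frame TCP 16.2 -1.1
```

Request:
servo_tool(
  plan=[
    [[0,0.3,0],[-6,0,0.2],78],
    [[0,0.2,0],[-9,0,0.2],78],
    [[0,0,0],[-9,0,0],78],
    [[0,0,0],[-8,0,0],78],
    [[0,0,0],[-7,0,0],78],
    [[0,0,0],[-5,0,0],78],
    [[0,0,0],[-3,0,0],78],
    [[0,0,0],[0,0,0],78],
    [[0,0,0],[0,0,0],78],
    [[0,0,0],[0,0,0],78],
  ],
)

```text
time_s: 26.0
ee_pos: [541.6, 105.7, 61.8]
ee_rot: [-179.8, 0.3, -67.1]
force: [1.3, -3.5, -1.1]
gripper_width: 80.2
```

```bash
python3 plan.py; python3 - <<'E'
from h import *
from workcell import env
f=env.grab_frame("wrist"); crop(f["pixels"],120,100,400,180,2,"pics/w12.png")
E
```

```text
t 26.00 pos [541.6 105.7  61.8] rot [-179.75    0.27  -67.05] F [ 1.3 -3.5 -1.1] T [-0.56 -0.11  0.04] w 80.2
gauge-frame TCP 64.5 -1.3
```

View pics/w12.png

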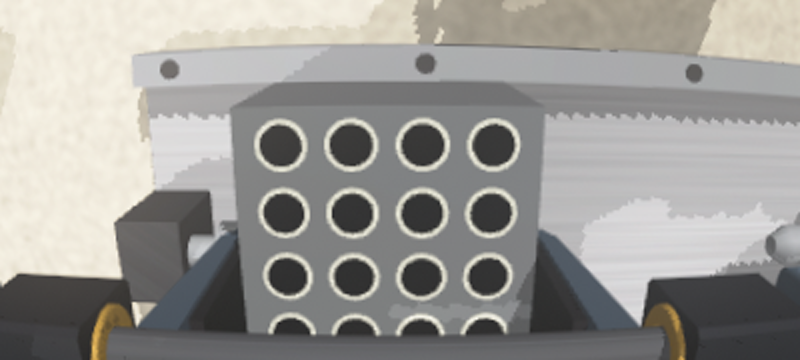

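Request:
servo_tool(
  plan=[
    [[0,0,0],[-3,0,0],78],
    [[0,-0.1,0],[-4,0,0],78],
    [[0,-0.1,0],[-4,0,0],78],
    [[0,-0.1,0],[-3,0,0],78],
    [[0,0,0],[0,0,0],78],
    [[0,0,0],[0,0,0],78],
    [[0,0,0],[0,0,0],78],
    [[0,0,0],[0,0,0],78],
    [[0,0,0],[0,0,0],78],
    [[0,0,0],[0,0,0],78],
  ],
)

```text
time_s: 27.3
ee_pos: [536.6, 117.3, 61.8]
ee_rot: [-179.8, 0.4, -67.0]
force: [1.6, -3.3, -0.1]
gripper_width: 80.2
```

```bash
python3 plan.py; python3 - <<'E'
from h import *
from workcell import env
f=env.grab_frame("wrist"); crop(f["pixels"],120,100,400,180,2,"pics/w13.png")
E
```

```text
t 27.30 pos [536.6 117.3  61.8] rot [-179.75    0.39  -67.02] F [ 1.6 -3.3 -0.1] T [-0.74 -0.13  0.01] w 80.2
gauge-frame TCP 77.1 -1.2
```

View pics/w13.png

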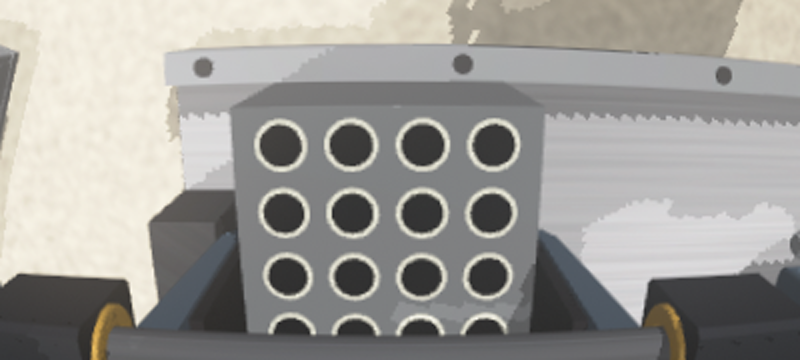

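```bash
python3 - <<'E'
from h import *
from workcell import env
f=env.grab_frame("wrist")
G=np.array([565.5,45.75]); ps=np.radians(112.9); M=np.array([[np.cos(ps),np.sin(ps)],[-np.sin(ps),np.cos(ps)]])
for n,uv,z in[("cL",(231,106),80),("cR",(545,106),80),("rail outer",(165,54),22),("rail inner",(167,86),22),("s1",(203,67),22),("s2",(462,64),22),("s3",(724,75),22),("post back",(149,222),50),("post back far",(177,191),50),("w11",(280,145),80),("w14",(493,145),80)]:
    P=ray(f,[np.array(uv)/2+[120,100]-.25],z,True)[0]; print(n,(M@(P[:2]-G)).round(1))
crop(f["pixels"],170,180,80,80,7,"pics/w13z.png")
E
python3 plan.py
```

```text
cL [116.5 -58.1]
cR [ 36.3 -58.2]
rail outer [156.1 -69.6]
rail inner [155.9 -58. ]
s1 [141.8 -64.3]
s2 [ 51.4 -64.4]
s3 [-49.8 -64.9]
post back [155.7 -16.2]
post back far [144.5 -26.9]
w11 [104.  -47.8]
w14 [ 49.5 -47.9]
t 27.40 pos [536.6 117.3  61.8] rot [-179.75    0.39  -67.01] F [ 1.9 -4.3 -1. ] T [-0.72 -0.16 -0.01] w 80.0
gauge-frame TCP 77.2 -1.2
```

View pics/w13z.png

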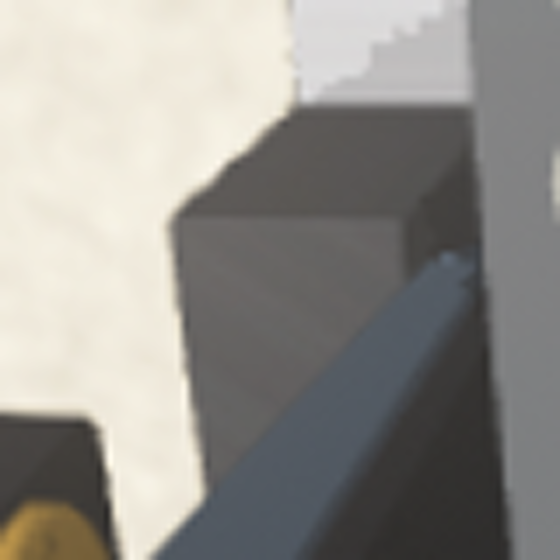

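Image (block ≈75.5 mm after the rail-end correction) and kinematics (75.1) agree: the pin is pushed back about 5 mm. Now I'll slide the block to mid-slideway.

Request:
servo_tool(
  plan=[
    [[0,0,0],[4,0,0],78],
    [[0,0.1,0],[8,0,0],78],
    [[0,0.1,0],[10,0,0],78],
    [[0,0.2,0],[10,0,0],78],
    [[0,0.2,0],[10,0,0],78],
    [[0,0.2,0],[9,0,0],78],
    [[0,0.2,0],[6,0,0],78],
    [[0,0,0],[3,0,0],78],
    [[0,0,0],[0,0,0],78],
    [[0,0,0],[0,0,0],78],
  ],
)

```text
time_s: 28.65
ee_pos: [551.4, 79.3, 62.4]
ee_rot: [-179.9, 1.6, -67.7]
force: [0.1, -1.4, 0.2]
gripper_width: 80.1
```

```bash
python3 plan.py
```

```text
t 28.65 pos [551.4  79.3  62.4] rot [-179.95    1.58  -67.72] F [ 0.1 -1.4  0.2] T [-0.45  0.02  0.05] w 80.1
gauge-frame TCP 36.3 -0.1
```

Request:
servo_tool(
  plan=[
    [[0,0.6,0],[2,0,0.2],78],
    [[0,0.5,0],[2,0,0.2],78],
    [[0,0.3,0],[0,0,0.2],78],
    [[0,0,0],[0,0,0],82],
    [[0,0,0],[0,0,0],86],
    [[0,0,0],[0,0,0],91],
    [[0,0,0],[0,0,0],91],
    [[0,0,0],[0,0,0],91],
    [[0,0,0],[0,0,0],91],
    [[0,0,0],[0,0,0],91],
  ],
)

```text
time_s: 29.9
ee_pos: [551.5, 77.7, 61.5]
ee_rot: [180.0, 0.5, -67.9]
force: [-0.3, 1.0, -0.7]
gripper_width: 90.7
```

```bash
python3 plan.py; python3 - <<'E'
from h import *
from workcell import env
f=env.grab_frame("wrist"); crop(f["pixels"],0,0,640,400,1.2,"pics/w14.png")
E
```

```text
t 29.90 pos [551.5  77.7  61.5] rot [179.97   0.45 -67.94] F [-0.3  1.  -0.7] T [-0.11  0.04  0.02] w 90.7
gauge-frame TCP 34.8 0.5
```

View pics/w14.png

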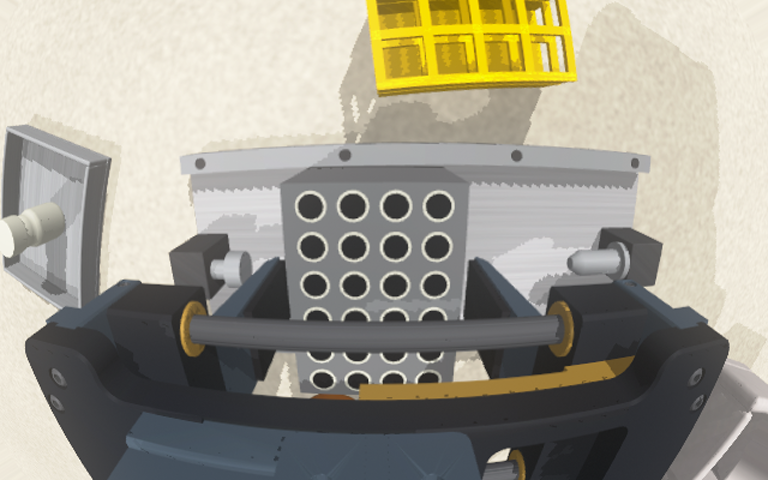

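The fingers are open with a gap on both sides of the block at (375,280). The no-go pin at (238,265) is back out. Now I'll lift straight up.

Request:
servo_tool(
  plan=[
    [[0,0.3,0],[0,0,-4],91],
    [[0,0,0],[0,0,-10],91],
    [[0,0,0],[0,0,-20],91],
    [[0,0,0],[0,0,-30],91],
    [[0,0,0],[0,0,-40],91],
    [[0,0,0],[0,0,-30],91],
    [[0,0,0],[0,0,-10],91],
    [[0,0,0],[0,0,0],91],
    [[0,0,0],[0,0,0],91],
    [[0,0,0],[0,0,0],91],
  ],
)

```text
time_s: 31.2
ee_pos: [550.3, 77.4, 211.0]
ee_rot: [179.9, 0.2, -67.9]
force: [0.2, 0.5, 0.8]
gripper_width: 90.9
```

```bash
python3 plan.py; python3 - <<'E'
from h import *
from workcell import env
f=env.grab_frame("wrist"); crop(f["pixels"],0,0,640,400,1.2,"pics/w15.png")
f=env.grab_frame("scene"); crop(f["pixels"],220,130,270,140,2.9,"pics/s15.png")
G=np.array([565.5,45.75])
E
```

```text
t 31.20 pos [550.3  77.4 211. ] rot [ 1.7986e+02  1.5000e-01 -6.7910e+01] F [0.2 0.5 0.8] T [-0.07  0.12  0.02] w 90.9
gauge-frame TCP 35.0 1.7
```

View pics/w15.png

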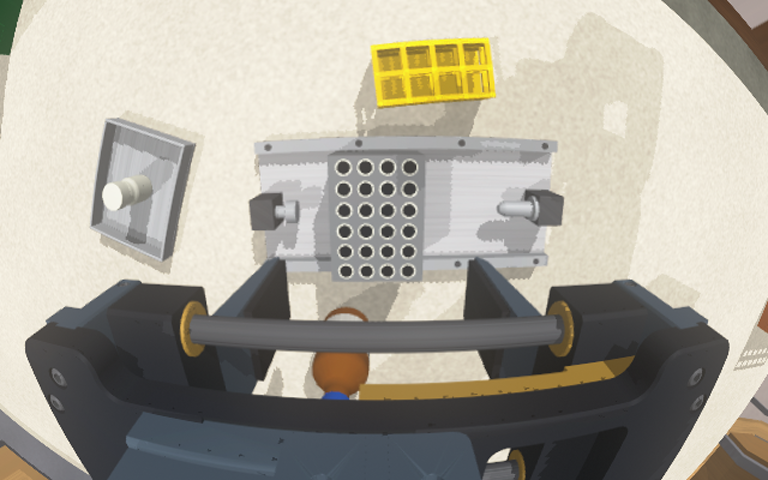

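View pics/s15.png

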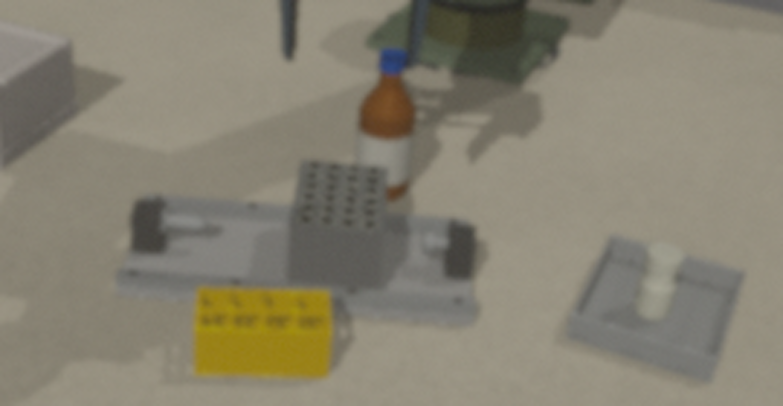

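The block rests flat and clear of both pins. The no-go pin is out, the jar stands in the tray, and the bottle and rack are in place. I'll hand in.

```bash
python3 - <<'E'
from workcell import env
print(env.job_done())
E
```

```text
the job is handed in; nothing more can be done
None
```

I finished the whole sequence in about 31 s of the 72 s allowed and handed it in; the system gives no verdict.

- **Jar:** I gripped it, carried it over the block and set it upright near the middle of the tray. It was still standing there in the last wrist and scene pictures.
- **Go pin:** I slid the block along the slideway until it stopped at the collar. It did not move when I pushed harder, and the wrist picture put it at about -80 mm.
- **No-go pin:** I slid the block back 155 mm from the collar, which should push the pin back about 5 mm. The picture agreed at about 5.5 mm. The force reading did not confirm it, because friction on the block hid the spring force.
- **Finish:** I left the block at about +33 mm in the gauge's frame, about 35 mm from the no-go pin and about 80 mm from the go pin. In the pictures the no-go pin is back out, the gripper is open and about 130 mm above the block, and the bottle and rack look undisturbed.

The tool tilted up to 3° from drag during the pushes; I levelled it each time. My gauge position from the top camera was 1–2 mm off, so I worked the no-go distance from the collar stop instead.

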